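# Eject the brass die from its well

### The arm

A 6-joint arm with a two-finger parallel gripper is mounted at the origin on a cart in front of the work surface, level with it; the furniture and walls round the work are solid. World frame = base frame: x ahead of the robot, y to its left, z up, the work surface at z = 0. Lengths are in m, angles in degrees, forces in N, time in s.
With the tool pointing down it reaches from about 0.425 to 0.95 m from the base axis. Payload 14.7 kg.
Tool frame: the origin (TCP) lies at the very end of the fingers, on their centre line; the grasp point (between the pads) lies 19 mm behind it; z points along the fingers, x is the direction in which the jaws open and shut, and the axes are right-handed (so a half turn about z gives the same grasp; the last joint's range is limited). The gripper opens to 85 mm and grips with 20 to 120 N. Pads are 22 mm wide; open, the fingers measure 114 mm over their backs; the gripper's body (76 mm by 85 mm) begins 54 mm behind the grasp point. The pads swing forward as they close: fully open they stand 13 mm farther back than shut.
Start: joints at [-70.68, 27.513, 91.461, -0, 61.026, -2.67], TCP at [0.243, -0.603, 0.231] pointing down, gripper open.
Joint ranges: [-157.49, 157.49], [-46.99, 117.5], [13.45, 153.17], [-89.5, 269.5], [5.16, 153.95], [-167.48, 167.48]. Speed limits (degrees/s): [108.29, 108.29, 136.94, 172.46, 172.46, 172.46].

### API

Orientations are given as [roll, pitch, yaw] about the fixed x, y, z axes, in that order (R = Rz(yaw) Ry(pitch) Rx(roll)).
In Python, from cell import bot gives the robot as it stands.
- The arm moves only by the shell command python3 -m inch 'ROWS' [FORCE]. ROWS is JSON, a list of rows, each an object with "slide": the shift along the tool's x, y, z in mm, a list of three; "turn": the turn about the tool's z in rad; "claw": the closure, from 0 (fully open) to 1 (shut). A call has 1 to 12 rows; each row is the pose to reach, as a shift and turn from the pose commanded when the call began, along the tool's axes at that moment; what a row does not reach only later rows make up. A row lasts 1/12 s, in which the tool goes at most 41.7 mm and 7.16 degrees, less where a joint would pass 70% of its speed; a pose out of reach is approached as far as the arm can. A call with a gripper value outside its range is refused whole. The fingers move at their own pace and stop on an object; FORCE is the grip in N (left out, the last holds). Time passes only in rows, so rows that repeat a pose let the fingers close. It gives the time, the measured TCP pose, the force and the opening at its end, in the units of the state.
- bot.read_state(): the state, without advancing time (a new reading comes with each control period).
- bot.read_camera(name): name is "scene" or "top" or "wrist"; returns a dict with "frame" (384x512x3 uint8, red, green, blue), "K" (3x3 intrinsics, pixels), "R" (3x3) and "t" (3): a world point X has camera coordinates R X + t. Camera axes: x right, y down, z forward; pixel columns grow to the right and rows downward; lengths in m; the calibration is good to about 2 mm. A picture is of the moment at which its call begins. There is no depth.
- bot.job_done(): hands the job in, once; it reports no verdict.
Trained networks look in a picture, given as the dict that the camera call returned (one of the last four; its "shot" number tells which), for a name from the list of things; names that differ only in an ending like _2 or _b are one class to them, and where a whole thing is asked for, a point or a joint stands for the part that bears it (a point fixed in the world has none). Each returns a list of dicts, best first, with "score" (0 to 1); they miss things now and then, are a little off and sometimes report something else, mostly with a low value. They report only what shows in the picture. A call takes as long as a camera call.
- bot.recognise(picture, target): "centre" ([x, y, z] in m, in the coordinates of the camera as it stood for that picture, good to about 4 mm: the middle of the surface that is visible of it).
- bot.outline_of(picture, target): "mask" (384x512 bool, what is visible of it).
- bot.tip_of(picture, target): "centre" ([x, y, z] in m, in the coordinates of the camera as it stood for that picture, good to about 4 mm: a listed point, or the origin of a listed thing).
The state is a dict: "time_s": time; "qpos": joint angles; "qd": joint speeds; "effort": joint torques, N m; "eef_pos": TCP position; "orientation": TCP orientation; "ft_force": force on the tool from outside, world axes, zero at the start; "wrist_torque": the same for the moment, N m; "grip_width": finger opening in m.
Only numpy, scipy, OpenCV 4.12 (cv2) and the standard library are available. Lean on these libraries where they do the work, as an engineer would, in place of code of your own. Each camera call takes 0.05 s, during which the arm holds its last target.

### The job

Each of the two forming dies sits flush in a well of the black-topped ejector stand. Press the red pad of the lever in front of the brass die all the way down, so that the pin pushes that die up out of its well and it stays up; let go of the lever, then grip the raised brass die and stand it upright in the cork-lined tray. Leave the steel die down in its well.

Things in the scene. Friction and masses are not known exactly. Their poses are not given: they have to be found in the camera images.
- brass_die_mid (a point): Centre of the brass forming die: upright cylinder, diameter 26 mm, 22 mm tall, shallow cup in its top, about 90 g; z up its axis. It starts in the left or right well of the ejector stand, top flush with the stand. Fully pressing the lever in front of its well raises it about 14 mm; the levers have stiff pivots (about 4 N at the pad) and stay where left, so it stays up.
- steel_die_mid (a point): Centre of the silvery steel forming die, same shape and size as the brass one, in the other well. It must stay down.
- ejector: Fixed ejector stand, black top 70 (x) x 150 mm (y), 64 mm above the worktop. Origin: on the worktop under the block's middle; z up, x from lever side to far side. Wells 28 mm wide, 22 deep at x=0, y=+40 and -40 mm. Before each well (same y) a lever ends in a red pad, 27 x 26 mm, middle at x=-124 mm; pad top 49 mm above the worktop when up, 22 mm when fully down (stop).
- cork_tray: Square wooden tray with a cork floor, fixed to the worktop: 100 x 100 mm outside, 90 x 90 mm inside, rim 14 mm and cork floor 7 mm above the worktop. Origin: under its middle, on the worktop; z up, x and y along its sides.

How it is judged:
By the outcome, as a careful person would: the job done as asked, in the order asked, and still so for the second after the job is handed in, with the robot touching nothing.
It also fails if it takes over 45 s, if anything falls off the work surface, if the arm or the gripper's body presses on something with over 40 N, if the wrist force passes 120 N, or if a joint passes its speed limit or range.

## Working session

There is one attempt and no reset: what is moved stays moved. The work goes in short steps, Python scripts to look and compute and a shell command to move; the robot and the scene stay as the last step left them, time stands still between calls to the robot, and variables do not carry over. Pictures are saved under pics/ and viewed, and the job is handed in when it is done.

```bash
mkdir -p pics; ls
cat > h.py <<'E'
import numpy as np,cv2
from cell import bot
def world(p,c): return np.array(p['R']).T@(np.array(c)-np.array(p['t']))
def save(p,n): cv2.imwrite('pics/'+n+'.png',cv2.cvtColor(p['frame'],cv2.COLOR_RGB2BGR))
def ray(p,uv,z):
    R=np.array(p['R']);o=-R.T@np.array(p['t']);d=R.T@np.linalg.inv(p['K'])@np.array([uv[0],uv[1],1.])
    return o+d*(z-o[2])/d[2]
def proj(p,X):
    c=np.array(p['K'])@(np.array(p['R'])@np.array(X)+np.array(p['t']));return c[:2]/c[2]
E
python3 - <<'E'
from h import *
s=bot.read_state();print({k:np.round(v,3) for k,v in s.items()})
for n in ('scene','top'):
    p=bot.read_camera(n);save(p,n+'0')
    for t in ('brass_die_mid','steel_die_mid','ejector','cork_tray'):
        for r in bot.tip_of(p,t)[:2]: print(n,t,round(r['score'],2),np.round(world(p,r['centre']),4),proj(p,world(p,r['centre'])).round())
E
```

```text
pics
{'time_s': np.float64(0.0), 'qpos': array([-70.68 ,  27.55 ,  91.493,  -0.   ,  61.024,  -2.671]), 'qd': array([-0.051,  0.022,  0.02 ,  0.009,  0.085,  0.024]), 'effort': array([-4.0000e-03, -9.5066e+01, -4.3018e+01, -1.0000e-03,  1.2000e-02,
       -0.0000e+00]), 'eef_pos': array([ 0.243, -0.602,  0.231]), 'orientation': array([-1.79997e+02,  6.70000e-02, -6.80090e+01]), 'ft_force': array([ 0.928, -0.402,  0.984]), 'wrist_torque': array([-0.013,  0.011,  0.055]), 'grip_width': np.float64(0.085)}
scene brass_die_mid 0.54 [0.582  0.0274 0.0492] [240. 199.]
scene steel_die_mid 0.44 [0.5663 0.1091 0.0516] [221. 214.]
scene ejector 0.82 [ 0.5722  0.0706 -0.0031] [231. 229.]
scene cork_tray 0.58 [ 0.4647 -0.1922 -0.005 ] [336. 199.]
top brass_die_mid 0.66 [0.5803 0.0289 0.0512] [238. 173.]
top steel_die_mid 0.4 [0.5659 0.1073 0.0532] [202. 178.]
top ejector 0.7 [0.5715 0.0714 0.0018] [220. 178.]
top ejector 0.38 [0.5793 0.0266 0.0527] [239. 173.]
top cork_tray 0.78 [ 0.4657 -0.1929 -0.0025] [332. 227.]
```

View pics/top0.png

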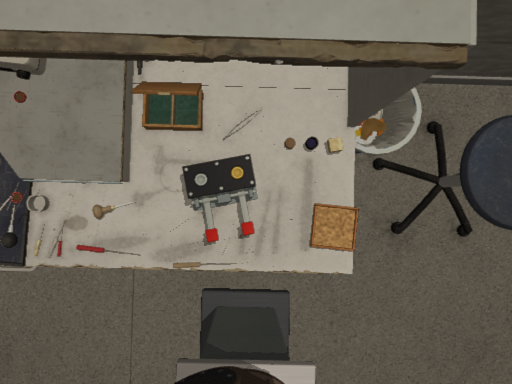

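View pics/scene0.png

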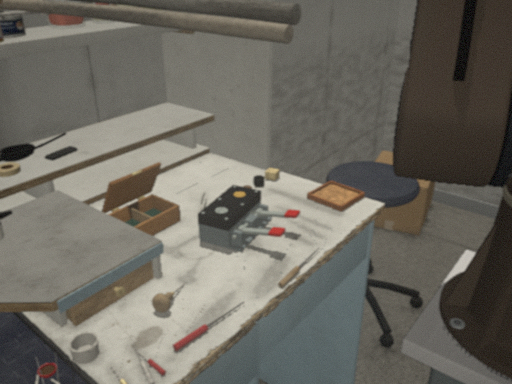

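Run:
```python
from h import *
p=bot.read_camera('top')
f=p['frame'];hsv=cv2.cvtColor(f,cv2.COLOR_RGB2HSV)
m=(((hsv[...,0]<6)|(hsv[...,0]>174))&(hsv[...,1]>170)&(hsv[...,2]>120)).astype(np.uint8)
n,l,st,c=cv2.connectedComponentsWithStats(m)
for i in range(1,n):
    if st[i,4]>20: print(c[i].round(1),st[i],ray(p,c[i],.049).round(4))
for t in ('brass_die_mid','steel_die_mid','cork_tray','ejector'):
    for r in bot.outline_of(p,t)[:1]:
        k=r['mask'];ys,xs=np.nonzero(k);z={'c':.014,'e':.064}.get(t[0],.064)
        print(t,r['score'],len(xs),xs.mean(),ys.mean(),ray(p,(xs.mean(),ys.mean()),z).round(4))
        q=cv2.minAreaRect(np.c_[xs,ys].astype(np.float32));B=[ray(p,b,z)[:2] for b in cv2.boxPoints(q)];print(np.round(B,4).tolist(),[round(np.degrees(np.arctan2(*(B[i+1]-B[i])[::-1])),1) for i in range(3)])
cv2.imwrite('pics/z1.png',cv2.cvtColor(cv2.resize(f[130:260,160:370],None,fx=3.8,fy=3.8,interpolation=cv2.INTER_CUBIC),cv2.COLOR_RGB2BGR))
```

```text
[247.3 228. ] [242 222  12  13 130] [0.4605 0.0047 0.049 ]
[211.4 234.8] [206 229  12  13 130] [0.4435 0.0827 0.049 ]
[ 89.5 248.2] [ 77 246  26   6  78] [0.4077 0.3464 0.049 ]
brass_die_mid 0.51 107 237.10280373831776 172.48598130841123 [0.5801 0.0301 0.064 ]
[[0.5917, 0.0414], [0.5923, 0.0199], [0.5685, 0.0192], [0.5679, 0.0408]] [np.float64(-88.4), np.float64(-178.4), np.float64(91.6)]
cork_tray 0.96 1923 334.0457618304732 226.41913676547063 [ 0.4675 -0.193   0.014 ]
[[0.4214, -0.1385], [0.5216, -0.1462], [0.5143, -0.2479], [0.414, -0.2398]] [np.float64(-4.4), np.float64(-94.1), np.float64(175.4)]
ejector 0.55 3581 221.81653169505725 188.89220888020105 [0.5438 0.062  0.064 ]
[[0.591, 0.1522], [0.6252, 0.0039], [0.4557, -0.0346], [0.4222, 0.113]] [np.float64(-77.0), np.float64(-167.2), np.float64(102.8)]
```

View pics/z1.png

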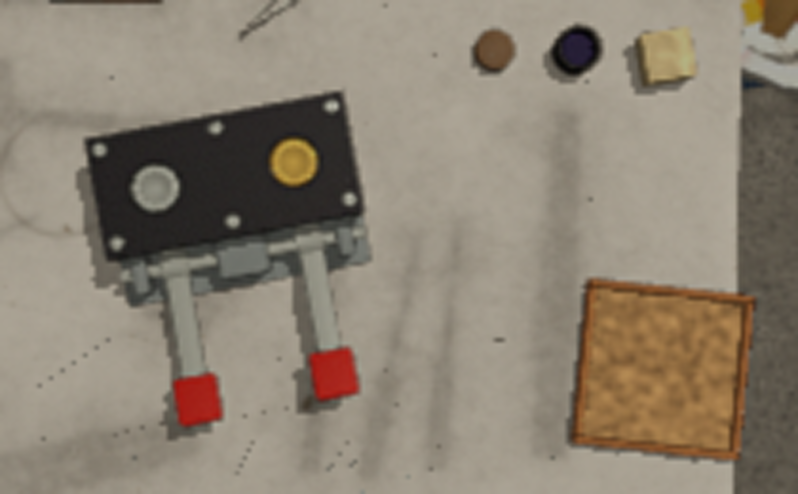

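```bash
python3 -m inch '[{"slide":[-10,-15,2],"turn":-0.08,"claw":1},{"slide":[-25,-40,5],"turn":-0.18,"claw":1},{"slide":[-45,-70,8],"turn":-0.3,"claw":1},{"slide":[-65,-105,10],"turn":-0.42,"claw":1},{"slide":[-85,-140,12],"turn":-0.54,"claw":1},{"slide":[-105,-175,15],"turn":-0.66,"claw":1},{"slide":[-125,-210,18],"turn":-0.78,"claw":1},{"slide":[-145,-245,20],"turn":-0.9,"claw":1},{"slide":[-165,-275,24],"turn":-1.02,"claw":1},{"slide":[-180,-300,26],"turn":-1.14,"claw":1},{"slide":[-192,-318,28],"turn":-1.26,"claw":1},{"slide":[-196,-324,30],"turn":-1.38,"claw":1}]' 40
cat >> h.py <<'E'
def go(x,y,z,yaw=None):
    s=bot.read_state();from scipy.spatial.transform import Rotation as Ro
    R=Ro.from_euler('xyz',s['orientation'],degrees=True).as_matrix()
    d=R.T@(np.array([x,y,z])-s['eef_pos'])*1000
    print('t',s['time_s'],'pos',np.round(s['eef_pos'],4),'rpy',np.round(s['orientation'],2),'F',np.round(s['ft_force'],1),'w',s['grip_width'])
    print('slide',d.round(1), 'turn', None if yaw is None else round(np.radians(s['orientation'][2]-yaw),3))
E
python3 -c "
from h import *
go(.4605,.0047,.09,12)"
```

```text
time_s: 1.75
eef_pos: [0.4721, -0.297, 0.2013]
orientation: [-180.0, -0.0, 11.5]
ft_force: [0.2, -0.0, -0.5]
grip_width: 0.0003
t 1.75 pos [ 0.4721 -0.297   0.2013] rpy [-1.7998e+02 -3.0000e-02  1.1520e+01] F [ 0.2 -0.  -0.5] w 0.00028167692655781904
slide [  48.9 -297.9  111.4] turn -0.008
```

```bash
python3 -m inch '[{"slide":[3,-15,2],"turn":0,"claw":1},{"slide":[8,-45,8],"turn":0,"claw":1},{"slide":[13,-80,16],"turn":0,"claw":1},{"slide":[19,-115,26],"turn":0,"claw":1},{"slide":[25,-150,38],"turn":0,"claw":1},{"slide":[31,-185,50],"turn":0,"claw":1},{"slide":[36,-220,65],"turn":-0.008,"claw":1},{"slide":[42,-250,80],"turn":-0.008,"claw":1},{"slide":[46,-275,95],"turn":-0.008,"claw":1},{"slide":[48,-290,105],"turn":-0.008,"claw":1},{"slide":[49,-298,111],"turn":-0.008,"claw":1},{"slide":[49,-298,111],"turn":-0.008,"claw":1}]'
python3 -c "
from h import *
go(.4605,.0047,.022,12)
for n in ('wrist','top'):
    p=bot.read_camera(n);save(p,n+'1');print(proj(p,[.4605,.0047,.049]))
    for t in ('brass_die_mid','ejector'):
        for r in bot.tip_of(p,t)[:1]: print(n,t,r['score'],world(p,r['centre']))
"
```

```text
time_s: 2.75
eef_pos: [0.4602, 0.0034, 0.0895]
orientation: [-180.0, 0.1, 11.4]
ft_force: [-0.6, 0.1, -0.8]
grip_width: 0.0001
t 2.75 pos [0.4602 0.0034 0.0895] rpy [-1.7997e+02  1.0000e-01  1.1430e+01] F [-0.6  0.1 -0.8] w 6.988517958858799e-05
slide [ 0.7 -1.2 67.5] turn -0.01
[252.40439215 216.93487414]
wrist brass_die_mid 0.81 [0.58231415 0.03235857 0.05323156]
wrist ejector 0.8 [ 0.57592862  0.06772308 -0.00456409]
[247.32992932 227.99864472]
top brass_die_mid 0.49 [0.57971149 0.02743227 0.05260741]
top ejector 0.98 [5.71921760e-01 7.39410115e-02 1.62801314e-04]
```

View pics/wrist1.png

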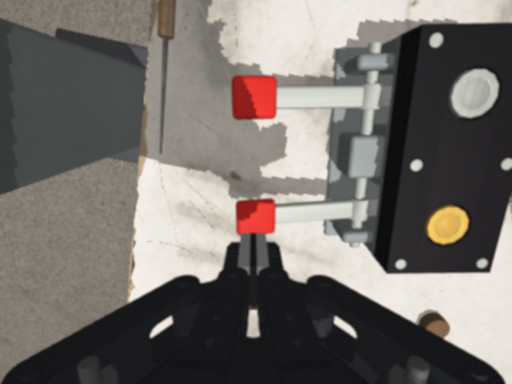

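```bash
python3 -m inch '[{"slide":[0,-1,6],"turn":0,"claw":1},{"slide":[0,-1,16],"turn":0,"claw":1},{"slide":[0,-1,26],"turn":0,"claw":1},{"slide":[0,-1,34],"turn":0,"claw":1},{"slide":[0,-1,40],"turn":0,"claw":1},{"slide":[0,-1,46],"turn":0,"claw":1},{"slide":[0,-1,52],"turn":0,"claw":1},{"slide":[0,-1,57],"turn":0,"claw":1},{"slide":[0,-1,60],"turn":0,"claw":1},{"slide":[0,-1,63],"turn":0,"claw":1},{"slide":[0,-1,64],"turn":0,"claw":1},{"slide":[0,-1,64],"turn":0,"claw":1}]'
```

```text
time_s: 4.05
eef_pos: [0.4612, 0.0032, 0.0261]
orientation: [-180.0, 0.0, 11.5]
ft_force: [-0.5, -0.3, 0.0]
grip_width: -0.0001
```

```bash
python3 -m inch '[{"slide":[0,0,1],"turn":0,"claw":1},{"slide":[0,0,2],"turn":0,"claw":1},{"slide":[0,0,3],"turn":0,"claw":1},{"slide":[0,0,4],"turn":0,"claw":1}]'
python3 -m inch '[{"slide":[0,0,0.5],"turn":0,"claw":1},{"slide":[0,0,1],"turn":0,"claw":1}]'
python3 -c "
from h import *
p=bot.read_camera('wrist');save(p,'wrist2')
p=bot.read_camera('scene');save(p,'scene2')
cv2.imwrite('pics/z2.png',cv2.cvtColor(cv2.resize(p['frame'][160:280,170:330],None,fx=4,fy=4,interpolation=cv2.INTER_CUBIC),cv2.COLOR_RGB2BGR))"
```

```text
time_s: 4.38
eef_pos: [0.4616, 0.0032, 0.0225]
orientation: [180.0, -0.0, 11.5]
ft_force: [-1.9, 0.5, 13.4]
grip_width: 0.0001
time_s: 4.55
eef_pos: [0.4618, 0.0032, 0.0218]
orientation: [180.0, -0.1, 11.5]
ft_force: [-3.8, 0.7, 27.7]
grip_width: 0.0
```

View pics/wrist2.png

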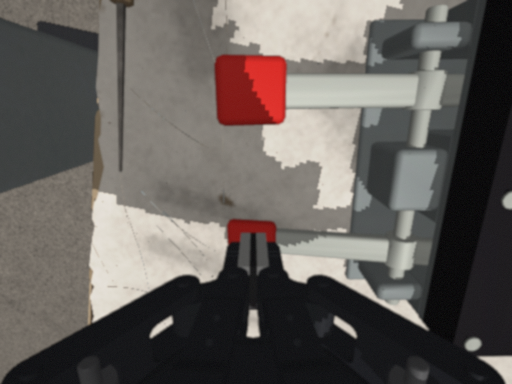

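View pics/z2.png

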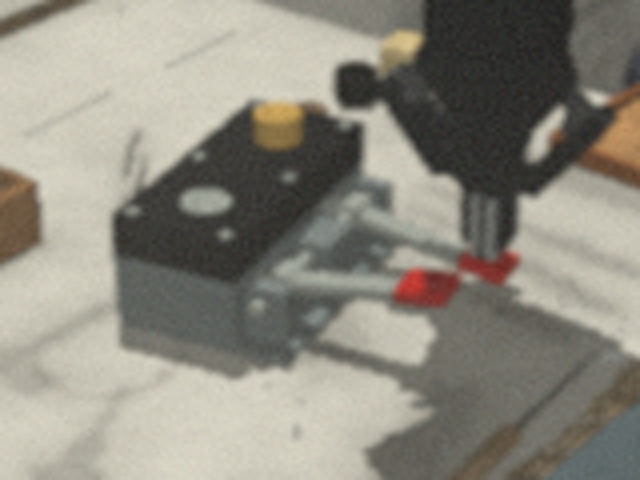

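At the stop (27.7 N, z = 22 mm). The scene picture shows the brass die standing proud at about (240,192) and the steel die flush. Now I lift off and open the jaws.

```bash
python3 -m inch '[{"slide":[0,0,-5],"turn":0,"claw":1},{"slide":[0,0,-20],"turn":0,"claw":1},{"slide":[0,0,-45],"turn":0,"claw":0.4},{"slide":[0,0,-75],"turn":0,"claw":0.4},{"slide":[15,-3,-105],"turn":0,"claw":0.4},{"slide":[25,-3,-130],"turn":0,"claw":0.4},{"slide":[25,-3,-140],"turn":0,"claw":0.4},{"slide":[25,-3,-140],"turn":0,"claw":0.4}]'
python3 - <<'E'
from h import *
for n in ('wrist','top'):
    p=bot.read_camera(n);save(p,n+'3')
    f=p['frame']
    for t in ('brass_die_mid',):
        for r in bot.tip_of(p,t)[:1]: print(n,t,r['score'],world(p,r['centre']).round(4))
        for r in bot.outline_of(p,t)[:1]:
            ys,xs=np.nonzero(r['mask']);print(n,r['score'],len(xs),xs.mean(),ys.mean(),xs.min(),xs.max(),ys.min(),ys.max(),ray(p,(xs.mean(),ys.mean()),.078).round(4))
go(.5805,.029,.11,12)
E
```

```text
time_s: 5.32
eef_pos: [0.487, 0.0112, 0.1636]
orientation: [179.9, -0.3, 11.5]
ft_force: [0.2, 0.5, 0.2]
grip_width: 0.0513
wrist brass_die_mid 0.72 [0.5821 0.0325 0.0657]
wrist 0.95 938 363.2089552238806 195.61300639658847 345 382 179 212 [0.5798 0.0325 0.078 ]
top brass_die_mid 0.47 [0.5786 0.0266 0.0689]
top 0.51 112 237.07142857142858 171.66071428571428 232 242 166 177 [0.5807 0.0299 0.078 ]
t 5.6167 pos [0.4841 0.0111 0.1601] rpy [-1.7997e+02  1.3000e-01  1.1510e+01] F [-0.6 -0.3 -0.4] w 0.05104957841174292
slide [98.2  1.7 49.9] turn -0.009
```

View pics/wrist3.png

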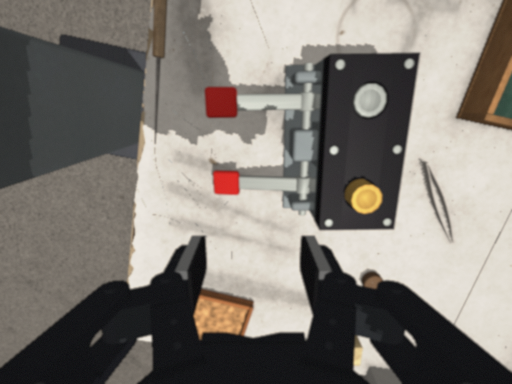

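View pics/top3.png

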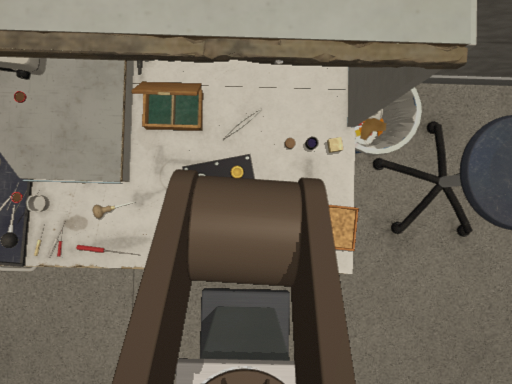

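```bash
python3 -m inch '[{"slide":[10,0,5],"turn":-0.009,"claw":0.4},{"slide":[30,1,15],"turn":-0.009,"claw":0.4},{"slide":[52,1,26],"turn":-0.009,"claw":0.4},{"slide":[72,1,36],"turn":-0.009,"claw":0.4},{"slide":[88,1,45],"turn":-0.009,"claw":0.4},{"slide":[96,1,49],"turn":-0.009,"claw":0.4},{"slide":[98,1,50],"turn":-0.009,"claw":0.4},{"slide":[98,1,50],"turn":-0.009,"claw":0.4}]'
python3 - <<'E'
from h import *
p=bot.read_camera('wrist');save(p,'wrist4')
for r in bot.outline_of(p,'brass_die_mid')[:1]:
    ys,xs=np.nonzero(r['mask']);print(r['score'],len(xs),xs.mean(),ys.mean(),xs.min(),xs.max(),ys.min(),ys.max(),ray(p,(xs.mean(),ys.mean()),.078).round(4))
for r in bot.tip_of(p,'brass_die_mid')[:1]: print(world(p,r['centre']).round(4))
go(.5805,.030,.067,12)
print(proj(p,[.5805,.03,.078]))
E
```

```text
time_s: 6.28
eef_pos: [0.581, 0.0298, 0.1104]
orientation: [-180.0, 0.1, 12.1]
ft_force: [-1.1, 0.1, -0.3]
grip_width: 0.0515
[0.5823 0.0302 0.0648]
t 6.4333 pos [0.5806 0.0296 0.1116] rpy [-1.800e+02  2.000e-02  1.203e+01] F [-0.4  0.6  0.7] w 0.05133194105295889
slide [ 0.  -0.4 44.6] turn 0.001
[250.91611643 222.71025242]
```

View pics/wrist4.png

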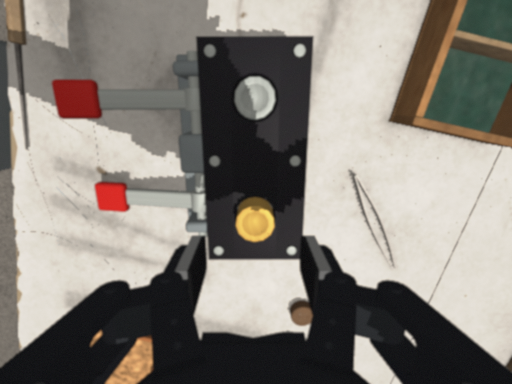

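Run:
```python
from h import *
f=cv2.imread('pics/wrist4.png');hsv=cv2.cvtColor(f,cv2.COLOR_BGR2HSV)
m=((hsv[...,0]>15)&(hsv[...,0]<32)&(hsv[...,1]>120)&(hsv[...,2]>60));m[:190]=0;m[260:]=0;m[:,:220]=0;m[:,290:]=0
ys,xs=np.nonzero(m);print(len(xs),xs.min(),xs.max(),ys.min(),ys.max(),xs.mean(),ys.mean())
p=bot.read_camera('wrist')
for uv in ((xs.mean(),ys.mean()),((xs.min()+xs.max())/2,ys.max()-(xs.max()-xs.min())/2)):
    print(uv,ray(p,uv,.078).round(4))
print('axis',proj(p,[*bot.read_state()['eef_pos'][:2],.078]), proj(p,bot.read_state()['eef_pos']))
```

```text
1435 235 274 197 241 254.62090592334494 219.37282229965157
(np.float64(254.62090592334494), np.float64(219.37282229965157)) [0.5822 0.0322 0.078 ]
(np.float64(254.5), np.float64(221.5)) [0.5824 0.0307 0.078 ]
axis [251.72292433 222.48397857] [251.57745819 246.12339948]
```

```bash
python3 -m inch '[{"slide":[1,-1,6],"turn":0,"claw":0.4},{"slide":[1,-1,16],"turn":0,"claw":0.4},{"slide":[1,-1,28],"turn":0,"claw":0.4},{"slide":[1,-1,38],"turn":0,"claw":0.4},{"slide":[1,-1,43],"turn":0,"claw":0.4},{"slide":[1,-1,45],"turn":0,"claw":0.4},{"slide":[1,-1,45],"turn":0,"claw":0.5},{"slide":[1,-1,45],"turn":0,"claw":0.6},{"slide":[1,-1,45],"turn":0,"claw":0.7},{"slide":[1,-1,45],"turn":0,"claw":0.8},{"slide":[1,-1,45],"turn":0,"claw":0.8}]' 30
python3 -m inch '[{"slide":[0,0,0],"turn":0,"claw":0.8},{"slide":[0,0,0],"turn":0,"claw":0.8}]' 40
python3 -c "
from h import *
p=bot.read_camera('wrist');save(p,'wrist5')
p=bot.read_camera('scene');save(p,'scene5')
cv2.imwrite('pics/z5.png',cv2.cvtColor(cv2.resize(p['frame'][140:260,170:330],None,fx=4,fy=4,interpolation=cv2.INTER_CUBIC),cv2.COLOR_RGB2BGR))"
```

```text
time_s: 7.4
eef_pos: [0.5823, 0.0309, 0.0667]
orientation: [180.0, -0.0, 12.0]
ft_force: [-0.0, 0.1, 1.1]
grip_width: 0.024
time_s: 7.57
eef_pos: [0.5823, 0.0309, 0.0666]
orientation: [180.0, -0.0, 12.0]
ft_force: [-0.8, 0.2, 4.4]
grip_width: 0.0241
```

View pics/wrist5.png

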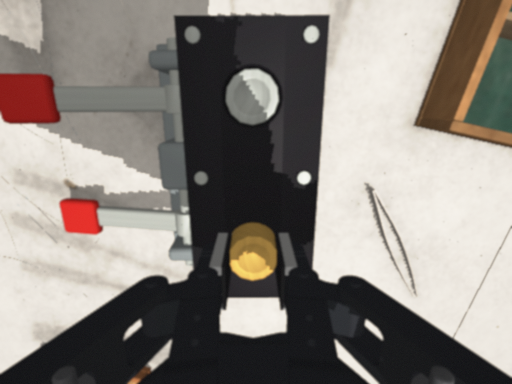

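View pics/z5.png

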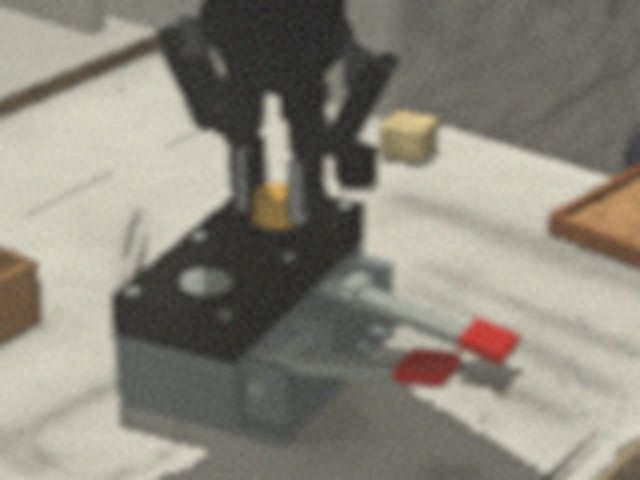

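```bash
python3 -m inch '[{"slide":[0,0,-2],"turn":0,"claw":0.8},{"slide":[0,0,-6],"turn":0,"claw":0.8},{"slide":[0,0,-12],"turn":0,"claw":0.8},{"slide":[0,0,-20],"turn":0,"claw":0.8},{"slide":[0,0,-30],"turn":0,"claw":0.8},{"slide":[0,0,-42],"turn":0,"claw":0.8},{"slide":[0,0,-52],"turn":0,"claw":0.8},{"slide":[0,0,-58],"turn":0,"claw":0.8},{"slide":[0,0,-60],"turn":0,"claw":0.8}]'
python3 -c "
from h import *
p=bot.read_camera('wrist');save(p,'wrist6')
p=bot.read_camera('scene');save(p,'scene6')
cv2.imwrite('pics/z6.png',cv2.cvtColor(cv2.resize(p['frame'][120:240,170:330],None,fx=4,fy=4,interpolation=cv2.INTER_CUBIC),cv2.COLOR_RGB2BGR))
go(.467,-.193,.07)"
```

```text
time_s: 8.42
eef_pos: [0.5828, 0.0309, 0.128]
orientation: [180.0, -0.1, 12.0]
ft_force: [-0.4, -0.1, -0.0]
grip_width: 0.024
t 8.5167 pos [0.5823 0.0309 0.1269] rpy [ 1.7999e+02 -6.0000e-02  1.2030e+01] F [-0.3 -0.1 -2. ] w 0.023787436707102285
slide [-159.5  194.9   56.8] turn None
```

View pics/wrist6.png

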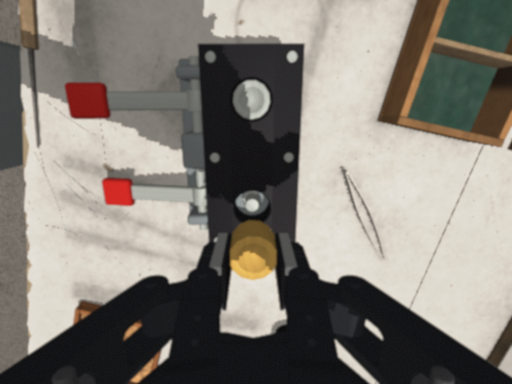

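View pics/z6.png

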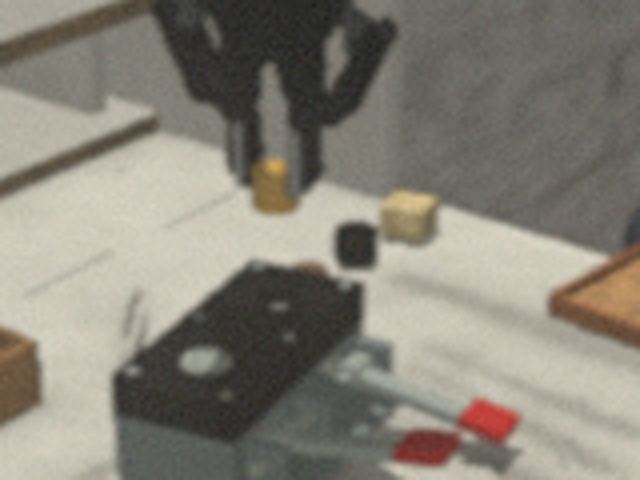

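```bash
python3 -m inch '[{"slide":[-7,9,0],"turn":0,"claw":0.8},{"slide":[-22,27,0],"turn":0,"claw":0.8},{"slide":[-40,49,0],"turn":0,"claw":0.8},{"slide":[-60,73,4],"turn":0,"claw":0.8},{"slide":[-80,98,12],"turn":0,"claw":0.8},{"slide":[-100,122,22],"turn":0,"claw":0.8},{"slide":[-120,147,34],"turn":0,"claw":0.8},{"slide":[-137,168,44],"turn":0,"claw":0.8},{"slide":[-150,184,52],"turn":0,"claw":0.8},{"slide":[-157,192,56],"turn":0,"claw":0.8},{"slide":[-160,195,57],"turn":0,"claw":0.8},{"slide":[-160,195,57],"turn":0,"claw":0.8}]'
python3 -c "
from h import *
p=bot.read_camera('wrist');save(p,'wrist7')
p=bot.read_camera('scene');save(p,'scene7')
cv2.imwrite('pics/z7.png',cv2.cvtColor(cv2.resize(p['frame'][110:230,260:420],None,fx=4,fy=4,interpolation=cv2.INTER_CUBIC),cv2.COLOR_RGB2BGR))
go(.467,-.193,.0185)"
```

```text
time_s: 9.52
eef_pos: [0.4655, -0.1935, 0.0689]
orientation: [-180.0, 0.0, 12.0]
ft_force: [0.7, 0.5, -0.3]
grip_width: 0.0238
t 9.6167 pos [ 0.4666 -0.1927  0.0695] rpy [ 1.800e+02 -1.000e-02  1.204e+01] F [-0.1 -0.  -0.6] w 0.024149353782375704
slide [ 0.3  0.4 51. ] turn None
```

View pics/wrist7.png

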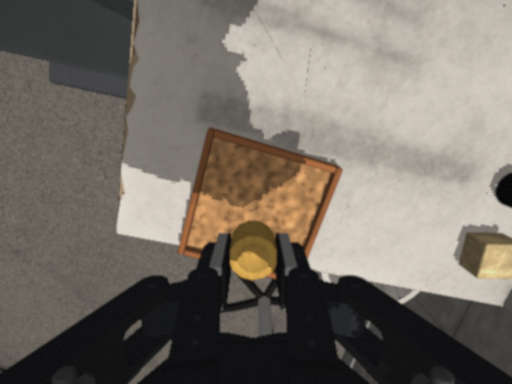

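View pics/z7.png

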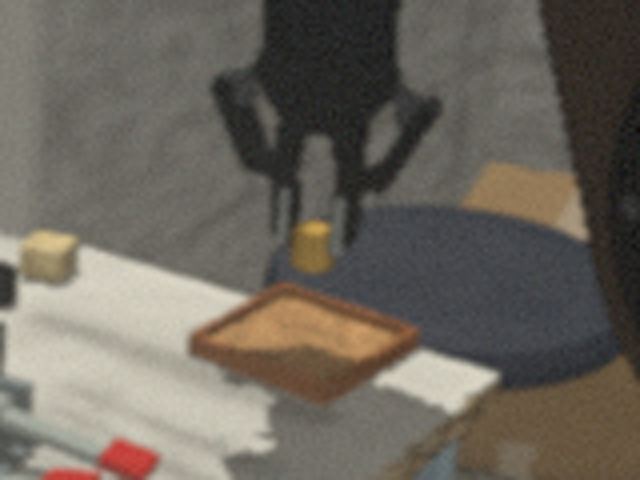

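```bash
python3 -m inch '[{"slide":[0,0,5],"turn":0,"claw":0.8},{"slide":[0,0,14],"turn":0,"claw":0.8},{"slide":[0,0,24],"turn":0,"claw":0.8},{"slide":[0,0,33],"turn":0,"claw":0.8},{"slide":[0,0,40],"turn":0,"claw":0.8},{"slide":[0,0,45],"turn":0,"claw":0.8},{"slide":[0,0,48],"turn":0,"claw":0.8},{"slide":[0,0,49],"turn":0,"claw":0.8},{"slide":[0,0,49],"turn":0,"claw":0.8},{"slide":[0,0,49],"turn":0,"claw":0.8}]'
python3 -m inch '[{"slide":[0,0,0.5],"turn":0,"claw":0.8},{"slide":[0,0,1],"turn":0,"claw":0.8},{"slide":[0,0,1.5],"turn":0,"claw":0.8},{"slide":[0,0,1.5],"turn":0,"claw":0.8}]'
```

```text
time_s: 10.45
eef_pos: [0.4664, -0.1933, 0.0205]
orientation: [180.0, -0.0, 12.0]
ft_force: [-0.1, -0.6, -0.2]
grip_width: 0.024
time_s: 10.78
eef_pos: [0.4663, -0.1932, 0.0189]
orientation: [180.0, -0.0, 12.0]
ft_force: [-0.8, -0.0, -0.3]
grip_width: 0.0238
```

```bash
python3 -m inch '[{"slide":[0,0,0.5],"turn":0,"claw":0.8},{"slide":[0,0,1],"turn":0,"claw":0.8},{"slide":[0,0,1],"turn":0,"claw":0.8}]'
python3 -m inch '[{"slide":[0,0,0.5],"turn":0,"claw":0.8},{"slide":[0,0,0.5],"turn":0,"claw":0.8}]'
```

```text
time_s: 11.03
eef_pos: [0.4662, -0.1931, 0.0177]
orientation: [-180.0, 0.0, 12.0]
ft_force: [-1.1, 0.7, 0.1]
grip_width: 0.0241
time_s: 11.2
eef_pos: [0.4663, -0.1932, 0.0174]
orientation: [180.0, -0.0, 12.0]
ft_force: [-1.4, -0.1, 2.9]
grip_width: 0.0242
```

```bash
python3 -m inch '[{"slide":[0,0,0.4],"turn":0,"claw":0.8},{"slide":[0,0,0.4],"turn":0,"claw":0.8}]'
python3 -c "
from h import *
p=bot.read_camera('scene');save(p,'scene8')
cv2.imwrite('pics/z8.png',cv2.cvtColor(cv2.resize(p['frame'][130:250,260:420],None,fx=4,fy=4,interpolation=cv2.INTER_CUBIC),cv2.COLOR_RGB2BGR))"
```

```text
time_s: 11.37
eef_pos: [0.4662, -0.1932, 0.0172]
orientation: [180.0, -0.0, 12.0]
ft_force: [-3.3, 1.1, 10.4]
grip_width: 0.0239
```

View pics/z8.png

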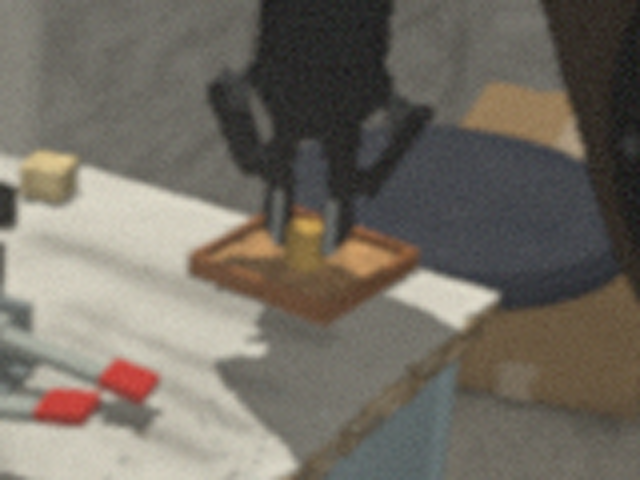

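On the cork with 10 N. Now I open slowly and lift.

```bash
python3 -m inch '[{"slide":[0,0,-0.3],"turn":0,"claw":0.7},{"slide":[0,0,-0.3],"turn":0,"claw":0.65},{"slide":[0,0,-0.3],"turn":0,"claw":0.6},{"slide":[0,0,-0.3],"turn":0,"claw":0.55},{"slide":[0,0,-0.3],"turn":0,"claw":0.5},{"slide":[0,0,-0.3],"turn":0,"claw":0.45},{"slide":[0,0,-5],"turn":0,"claw":0.45},{"slide":[0,0,-18],"turn":0,"claw":0.45},{"slide":[0,0,-40],"turn":0,"claw":0.45},{"slide":[0,0,-70],"turn":0,"claw":0.45},{"slide":[0,0,-100],"turn":0,"claw":0.45},{"slide":[0,0,-120],"turn":0,"claw":0.45}]'
python3 -m inch '[{"slide":[0,0,-5],"turn":0,"claw":0.45},{"slide":[0,0,-5],"turn":0,"claw":0.45},{"slide":[0,0,-5],"turn":0,"claw":0.45}]'
python3 - <<'E'
from h import *
p=bot.read_camera('wrist');save(p,'wrist9')
for t in('brass_die_mid','cork_tray'):
    for r in bot.tip_of(p,t)[:1]: print(t,r['score'],world(p,r['centre']).round(4))
p=bot.read_camera('scene');save(p,'scene9')
for t in('brass_die_mid','steel_die_mid'):
    for r in bot.tip_of(p,t)[:1]: print(t,r['score'],world(p,r['centre']).round(4))
cv2.imwrite('pics/z9.png',cv2.cvtColor(cv2.resize(p['frame'][150:270,180:380],None,fx=4,fy=4,interpolation=cv2.INTER_CUBIC),cv2.COLOR_RGB2BGR))
print(bot.read_state()['time_s'])
E
```

```text
time_s: 12.42
eef_pos: [0.4667, -0.1934, 0.1396]
orientation: [179.9, -0.1, 12.0]
ft_force: [0.9, 0.0, 0.2]
grip_width: 0.0468
time_s: 12.67
eef_pos: [0.4661, -0.1931, 0.1417]
orientation: [180.0, -0.0, 12.0]
ft_force: [-0.6, -0.0, -1.0]
grip_width: 0.0471
brass_die_mid 0.72 [ 0.4658 -0.1906  0.0146]
cork_tray 0.76 [ 0.4699 -0.1958  0.0028]
brass_die_mid 0.41 [ 0.4679 -0.1963  0.0174]
steel_die_mid 0.41 [0.5659 0.1075 0.0568]
12.9667
```

View pics/z9.png

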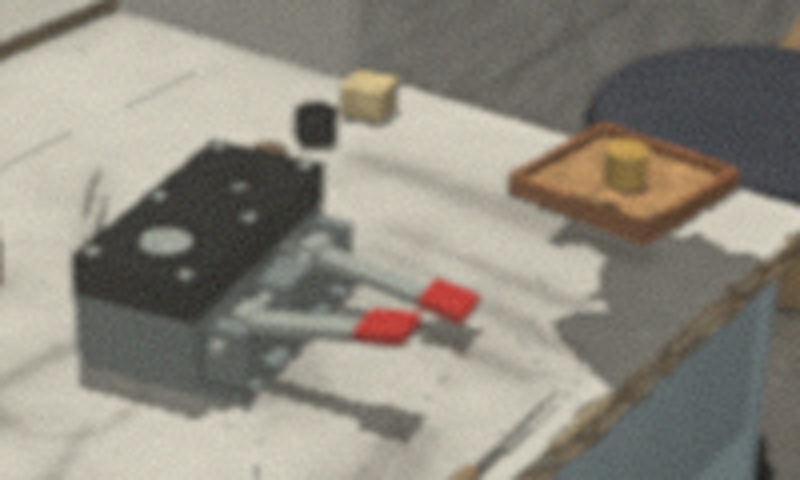

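View pics/wrist9.png

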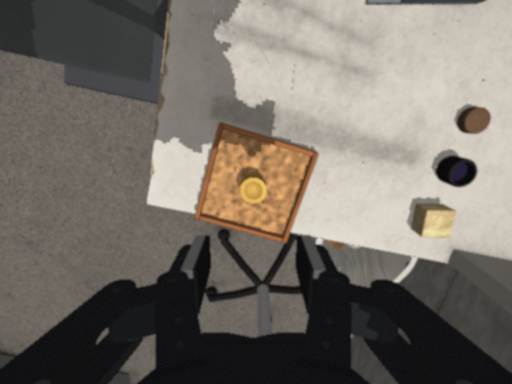

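The brass die stands upright in the tray, cup up at wrist pixel (254,190). The steel die is flush, and the arm is clear of everything.

```bash
python3 -c "
from cell import bot
print(bot.job_done())"
```

```text
the job is handed in; nothing more can be done
None
```

The brass die is now standing upright near the middle of the cork tray, and the job was handed in at about 13 s.

- **Lever:** I pressed the brass die's lever (the right-hand one from the robot's side) to its stop. The pad was at about 22 mm with 28 N on it. I let go, and the pictures showed the die still raised.
- **Move:** I gripped the raised die at 40 N, lifted it, carried it to the tray and set it on the cork with about 10 N. Then I opened the jaws and lifted clear.
- **Last checks:** The pictures show the brass die upright with its cup facing up. Its estimated centre is within about 5 mm of the tray's middle. The steel die is still flush in its well, and the gripper is about 14 cm above the surface, touching nothing.
- **Disagreements:**
  - The gripper read 24 mm on the 26 mm die, but the grip held without visible slipping.
  - Before the grasp, the outline network missed the die once in the wrist picture. I used its colour in the picture instead, which differed from the other estimate by 1–2 mm.

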